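# Pick a valve from behind the front row of stock

### The job

Take the green-handled valve from the back of the shelf board for an order. First clear the jar, the tin and the carton in front of it onto the black side mat, standing upright; then lay the valve flat, handle up, in the orange order box, and only then put the three back, upright in the middle of the plate of their own colour (jar yellow, tin red, carton blue). Leave the black-handled valve where it is, and set everything down without dropping it.

Things in the scene. Friction and masses are not known exactly. Their poses are not given: they have to be found in the camera images.
- jar: White round plastic jar with a yellow lid, 53 mm diameter, 115 mm tall, standing on the yellow plate. Origin: centre of its underside, z up. About 0.22 kg.
- tin: Dark grey round tin with a red cap and red band, 53 mm diameter, 115 mm tall, standing on the red plate. Origin: centre of its underside, z up. About 0.3 kg.
- carton: Brown cardboard carton with a blue band, rigid, 50 x 50 mm and 115 mm tall, standing on the blue plate, faces along its x and y. Origin: centre of its underside, z up. About 0.2 kg.
- valve_green: Green-handled brass ball valve lying flat, handle up, behind the row of plates on the shelf board (board top = plates' undersides). 70 mm long along its y, body 28 mm wide (x), 28 high; handle 15 wide, 62 long (y), 33 to 40 mm up. Its y lies along the row within 0.25 rad. Origin: centre of its underside. 0.22 kg. A 22 mm high fence ends the board about 65 mm behind it.
- valve_black: Black-handled brass ball valve lying flat, handle up, behind the row of plates on the shelf board (board top = plates' undersides). 70 mm long along its y, body 28 mm wide (x), 28 high; handle 15 wide, 62 long (y), 33 to 40 mm up. Its y lies along the row within 0.25 rad. Origin: centre of its underside. 0.22 kg. A 22 mm high fence ends the board about 65 mm behind it. To be left alone.
- plate_yellow: Fixed yellow square plate 72 x 72 x 3 mm on the grey metal shelf board; origin at the centre of its underside (top 3 mm higher). All three plates share the board's yaw: their x points to the rear of the board, y along the row. The row of plates has 85 mm spacing, order varies. Place of the jar.
- plate_red: Fixed red square plate 72 x 72 x 3 mm on the grey metal shelf board; origin at the centre of its underside (top 3 mm higher). All three plates share the board's yaw: their x points to the rear of the board, y along the row. The row of plates has 85 mm spacing, order varies. Place of the tin.
- plate_blue: Fixed blue square plate 72 x 72 x 3 mm on the grey metal shelf board; origin at the centre of its underside (top 3 mm higher). All three plates share the board's yaw: their x points to the rear of the board, y along the row. The row of plates has 85 mm spacing, order varies. Place of the carton.
- mat: Fixed black rubber mat, the side area: 280 mm along its x, 130 mm along its y, 4 mm thick. Origin: centre of its underside. Lies to the left or the right of the shelf board.
- order_box: Fixed orange open-topped box, 190 mm along its x, 160 mm along its y, 50 mm high, walls and floor 5 mm thick. Origin: centre of its underside. Lies on the other side of the board from the mat.

How it is judged:
By the outcome, as a careful person would: the job done as asked, in the order asked, and still so for the second after the job is handed in, with the robot touching nothing.
It also fails if it takes over 144 s, if anything falls off the work surface, if the arm or the gripper's body presses on something with over 40 N, if the wrist force passes 120 N, or if a joint passes its speed limit or range.

### The arm

A 6-joint arm with a two-finger parallel gripper is mounted at the origin on the work surface. World frame = base frame: x ahead of the robot, y to its left, z up, the work surface at z = 0. Lengths are in m, angles in degrees, forces in N, time in s.
With the tool pointing down it reaches from about 0.4 to 0.825 m from the base axis. Payload 7 kg.
Tool frame: the origin (TCP) lies midway between the tips of the shut fingers; the grasp point (between the pads) lies 19 mm behind it (hold_point_z is the distance from the TCP to the grasp point, in m); z points along the fingers, y is the line along which they close (so a half turn about z gives the same grasp; the last joint's range is limited). The gripper opens to 88 mm and grips with 3 to 60 N. Pads are 19 mm wide; open, the fingers measure 130 mm over their backs; the gripper's body (78 mm by 193 mm) begins 47 mm behind the grasp point.
Start: joints at [-58.78, 20.546, 0.682, 0, -70.136, -16.507], TCP at [0.171, -0.653, 0.227] pointing down, gripper open.
Joint ranges: [-176.03, 176.03], [-82.01, 121.73], [-58.28, 71.71], [-173.87, 95.51], [-174.79, -0.11], [-173.66, 173.66]. Speed limits (degrees/s): [136.94, 136.94, 172.46, 180, 180, 180].

### API

Orientations are given as [roll, pitch, yaw] about the fixed x, y, z axes, in that order (R = Rz(yaw) Ry(pitch) Rx(roll)).
In Python, from plant import get_state, capture, close_job, hold_point_z gives the robot as it stands.
- The arm moves only by the shell command python3 -m inch 'ROWS' [FORCE]. ROWS is text: rows parted by semicolons, each of 5 numbers parted by spaces: the shift along the tool's x, y, z normalised to -1 to 1, where 1 is 0.15 m, then the turn about the tool's z normalised to -1 to 1, where 1 is 360 degrees, then the opening, from 0 (shut) to 1 (fully open). In form: tx ty tz spin grip; .... A call has exactly 8 rows; each row shifts and turns the commanded pose from where the row before left it, along the tool's axes as they then stand; what a row does not reach is not made up. A row lasts 1/8 s, in which the tool goes at most 62.5 mm and 10.7 degrees, less where a joint would pass 70% of its speed; a pose out of reach is approached as far as the arm can. A call with a number of a shift or a turn outside -1 to 1 is refused whole. A call with a gripper value outside its range is refused whole. The fingers move at their own pace and stop on an object; FORCE is the grip in N (left out, the last holds). Time passes only in rows, so rows that do not move let the fingers close, or fill a call up. It gives the time, the measured TCP pose, the force, the opening and the grip force at its end, in the units of the state.
- get_state(): the state, without advancing time (a new reading comes with each control period).
- capture(name): name is "side" or "top" or "wrist"; returns a dict with "color" (400x640x3 uint8, blue, green, red), "mtx" (3x3 intrinsics, pixels), "dist_coeffs" ([k1, k2, p1, p2, k3] as OpenCV has them; the pictures are not rectified), "R" (3x3) and "t" (3): a world point X has camera coordinates R X + t. Camera axes: x right, y down, z forward; pixel columns grow to the right and rows downward; lengths in m; the calibration is good to about 2 mm. A picture is of the moment at which its call begins. There is no depth.
- close_job(): hands the job in; it is judged then, once.
The state is a dict: "time_s": time; "joints": joint angles; "qd": joint speeds; "joint_torque": joint torques, N m; "tcp_pos": TCP position; "eef_rot": TCP orientation; "contact_force": force on the tool from outside, world axes, zero at the start; "moment": the same for the moment, N m; "gripper_width": finger opening in m; "gripper_force": force on a finger pad.
Only numpy, scipy, OpenCV 4.12 (cv2) and the standard library are available. Lean on these libraries where they do the work, as an engineer would, in place of code of your own. Each camera call takes 0.05 s, during which the arm holds its last target. There are 200 camera calls.

## Working session

There is one attempt and no reset: what is moved stays moved. The work goes in short steps, Python scripts to look and compute and a shell command to move; the robot and the scene stay as the last step left them, time stands still between calls to the robot, and variables do not carry over. Pictures are saved under pics/ and viewed, at most 14 in all, crops included, and the job is handed in when it is done.

```bash
ls && mkdir -p pics && python3 - <<'E'
from plant import *
import cv2
print(hold_point_z if not callable(hold_point_z) else hold_point_z())
print(get_state())
for n in ["top","side"]:
    c=capture(n); cv2.imwrite(f"pics/{n}0.png",c["color"]); print(n,c["mtx"],c["dist_coeffs"],c["R"],c["t"])
E
```

```text
pics
0.0188
{'time_s': 0.0, 'joints': array([-5.87795738e+01,  2.05915867e+01,  6.33688719e-01, -2.03065162e-02,
       -7.01369510e+01, -1.65079255e+01]), 'qd': array([-0.01084726, -0.00777533, -0.06179787, -0.02507366,  0.04324811,
        0.02344028]), 'joint_torque': array([ 3.51971694e-04, -5.82717919e+01,  2.93067473e+01,  6.99775279e+00,
        6.99288736e-03, -1.31287738e-04]), 'tcp_pos': array([ 0.17128655, -0.65239031,  0.22561976]), 'eef_rot': array([ 1.79903636e+02, -8.65122120e-03, -1.65294407e+02]), 'contact_force': array([-0.72217861, -0.57483625, -0.63516389]), 'moment': array([ 0.02554353,  0.01158613, -0.00169252]), 'gripper_force': 0.0, 'gripper_width': 0.08739230114159444}
top [[511.01139921   0.         321.27419983]
 [  0.         511.01139921 200.55788157]
 [  0.           0.           1.        ]] [-0.10411836  0.          0.          0.          0.        ] [[-0.00572228 -0.99997447  0.00428028]
 [-0.98458538  0.00488584 -0.17483635]
 [ 0.17481097 -0.00521477 -0.9845882 ]] [0.00422431 0.56198098 0.95968425]
side [[386.51160999   0.         318.06357122]
 [  0.         386.51160999 199.31149057]
 [  0.           0.           1.        ]] [-0.08588924  0.          0.          0.          0.        ] [[-0.90178881  0.4319233   0.01480541]
 [ 0.29795382  0.6461661  -0.70263283]
 [-0.31305024 -0.6292151  -0.71139855]] [ 0.52753505 -0.1456063   0.98847569]
```

View pics/top0.png

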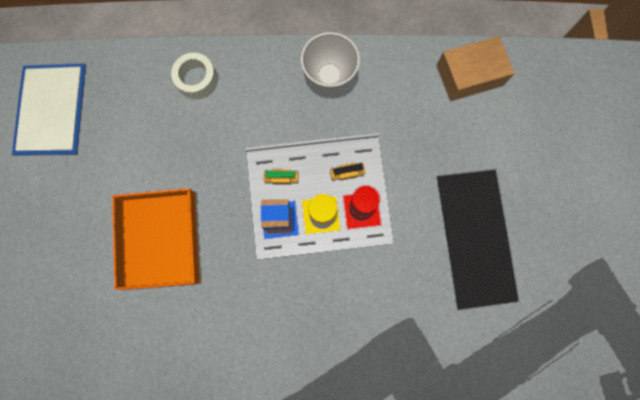

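View pics/side0.png

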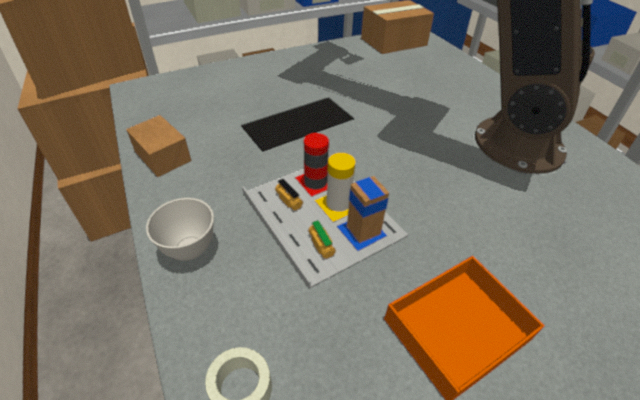

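The top picture shows, from left to right, the carton (277,215), jar (322,210) and tin (365,200). Behind them are the green valve (281,176) and the black one (348,170). The order box is at left (155,240) and the mat at right (478,240). The side picture agrees, and the free board area is clear of the arm.

```bash
cat > h.py <<'E'
import numpy as np, cv2
from plant import *
def ray(c,px):
    u=cv2.undistortPoints(np.array(px,float).reshape(-1,1,2),c["mtx"],c["dist_coeffs"]).reshape(-1,2)
    R=np.array(c["R"]);t=np.array(c["t"]).ravel()
    d=np.c_[u,np.ones(len(u))]@R
    return -R.T@t,d
def onz(c,px,z):
    o,d=ray(c,px); return o+d*((z-o[2])/d[:,2])[:,None]
def tri(c1,p1,c2,p2):
    o1,d1=ray(c1,[p1]);o2,d2=ray(c2,[p2]);d1=d1[0];d2=d2[0]
    s=np.linalg.lstsq(np.c_[d1,-d2],o2-o1,rcond=None)[0]
    a=o1+s[0]*d1;b=o2+s[1]*d2
    return (a+b)/2,np.linalg.norm(a-b)
HSV=dict(red=[((0,150,60),(6,255,255)),((174,150,60),(180,255,255))],orange=[((7,190,90),(16,255,255))],yellow=[((25,150,80),(34,255,255))],
 green=[((45,120,40),(85,255,255))],blue=[((100,140,50),(125,255,255))],black=[((0,0,0),(180,90,45))])
def mask(c,col):
    h=cv2.cvtColor(c["color"],cv2.COLOR_BGR2HSV); m=0
    for a,b in HSV[col]: m=m|cv2.inRange(h,a,b)
    return m
def blobs(c,col,amin=60):
    n,l,s,ce=cv2.connectedComponentsWithStats(mask(c,col))
    return sorted([(int(s[i,4]),ce[i].round(1),l==i) for i in range(1,n) if s[i,4]>amin],key=lambda x:-x[0])
def goto(x,y,z,yaw):  # world TCP -> tool-axis shift (mm and normalised), spin
    s=get_state();p=s["tcp_pos"];a=np.radians(s["eef_rot"][2]);d=np.array([x,y,z])-p
    t=np.array([d[0]*np.cos(a)+d[1]*np.sin(a), d[0]*np.sin(a)-d[1]*np.cos(a), -d[2]])
    dy=(yaw-s["eef_rot"][2]+90)%180-90
    print("now",p.round(4),s["eef_rot"].round(1),"shift",(t/.15).round(3),"spin",round(-dy/360,4),"(deg",round(dy,1),")")
E
python3 - <<'E'
from h import *
T=capture("top");S=capture("side")
for n,c in (("top",T),("side",S)):
    for col in HSV:
        print(n,col,[(a,ce,[int(v) for v in cv2.boundingRect(m.astype(np.uint8))]) for a,ce,m in blobs(c,col)][:6])
g=[max([b for b in blobs(c,"green")],key=lambda b:b[0])[1] for c in (T,S)]
print("green",tri(T,g[0],S,g[1]))
for col,z in (("black",.004),("orange",.05)):
    b=[b for b in blobs(T,col,800) if 50<b[1][1]<320]
    for x in b[:3]:
        r=cv2.minAreaRect(np.argwhere(x[2])[:,::-1].astype(np.float32)); P=onz(T,cv2.boxPoints(r),z)
        print(col,x[0],P.mean(0).round(4),P.round(3).tolist())
print("board corners", onz(T,[(247,148),(380,136),(391,242),(258,258)],0.008).round(3).tolist())
E
```

```text
top red [(1185, array([362.3, 207.5]), [344, 186, 37, 43])]
top orange [(7764, array([154.8, 239.2]), [113, 189, 86, 100])]
top yellow [(988, array([320.2, 212.3]), [303, 194, 37, 40])]
top green [(177, array([279.3, 174. ]), [265, 171, 30, 7])]
top blue [(649, array([279.7, 217. ]), [261, 202, 37, 36]), (486, array([ 62.7, 126.1]), [13, 65, 72, 90]), (88, array([41.9, 68.7]), [21, 65, 56, 24])]
top black [(5334, array([477.5, 240.5]), [439, 171, 78, 137])]
side red [(488, array([315.6, 143.6]), [304, 132, 25, 24]), (448, array([313.1, 178.2]), [296, 164, 31, 32])]
side orange [(12436, array([461. , 325.7]), [384, 257, 160, 143])]
side yellow [(456, array([341. , 164.6]), [329, 154, 25, 24]), (196, array([330.9, 210.5]), [317, 197, 31, 24])]
side green [(181, array([321.8, 233.3]), [313, 221, 18, 25])]
side blue [(1497, array([607.6,  21. ]), [590, 0, 46, 47]), (1451, array([448.4,  19.2]), [413, 0, 58, 48]), (523, array([330.4,  27.4]), [319, 15, 25, 26]), (349, array([367.1, 205.9]), [350, 192, 37, 25]), (317, array([358.2, 237.4]), [338, 223, 48, 27]), (297, array([369.7, 187.9]), [357, 178, 27, 21])]
side black [(3615, array([535.8,  37. ]), [509, 0, 53, 77]), (2634, array([295.2, 123.4]), [242, 99, 111, 52]), (2283, array([536.1, 109. ]), [506, 83, 61, 55]), (258, array([585.7,  41.3]), [580, 9, 11, 64]), (97, array([288.1, 187.9]), [279, 180, 19, 17])]
green (array([0.61805417, 0.08475653, 0.04359929]), np.float64(0.0011558947295211425))
black 5334 [ 0.4915 -0.3203  0.004 ] [[0.619, -0.243, 0.004], [0.638, -0.368, 0.004], [0.363, -0.396, 0.004], [0.346, -0.274, 0.004]]
orange 7764 [0.4887 0.3312 0.05  ] [[0.58, 0.426, 0.05], [0.588, 0.255, 0.05], [0.398, 0.239, 0.05], [0.389, 0.405, 0.05]]
board corners [[0.682, 0.156, 0.008], [0.707, -0.124, 0.008], [0.483, -0.14, 0.008], [0.452, 0.13, 0.008]]
```

```bash
python3 - <<'E'
from h import *
goto(.5,0,.33,-84.5)
c=capture("wrist");print(c["R"],-np.array(c["R"]).T@c["t"],c["mtx"][0,0])
E
```

```text
now [ 0.1713 -0.6526  0.226 ] [ 179.9   -0.  -165.3] shift [-3.224  3.652 -0.693] spin -0.2244 (deg 80.8 )
[[-2.53946407e-01  9.67217880e-01  8.91983601e-04]
 [ 9.33256797e-01  2.44787367e-01  2.62889511e-01]
 [ 2.54053089e-01  6.75922967e-02 -9.64825533e-01]] [ 0.10335625 -0.6702069   0.3849943 ] 301.95075690764645
```

```bash
python3 -m inch '0 0 -.087 -.028 1;0 0 -.087 -.028 1;0 0 -.087 -.028 1;0 0 -.087 -.028 1;0 0 -.087 -.028 1;0 0 -.087 -.028 1;0 0 -.087 -.028 1;0 0 -.087 -.028 1' && python3 -m inch '-.343 -.217 0 0 1;-.343 -.217 0 0 1;-.343 -.217 0 0 1;-.343 -.217 0 0 1;-.343 -.217 0 0 1;-.343 -.217 0 0 1;-.343 -.217 0 0 1;-.343 -.217 0 0 1' && python3 -m inch '-.343 -.217 0 0 1;-.343 -.217 0 0 1;-.343 -.217 0 0 1;-.343 -.217 0 0 1;0 0 0 0 1;0 0 0 0 1;0 0 0 0 1;0 0 0 0 1' && python3 - <<'E'
from h import *
goto(.5,0,.33,-84.5)
c=capture("wrist");cv2.imwrite("pics/w1.png",c["color"]);np.save("w1.npy",c,allow_pickle=True)
E
```

```text
time_s: 1.25
tcp_pos: [0.1714, -0.6527, 0.3312]
eef_rot: [180.0, 0.0, -84.3]
contact_force: [0.6, -0.0, 0.6]
gripper_width: 0.0876
gripper_force: 0.0
time_s: 2.25
tcp_pos: [0.3927, -0.2169, 0.3313]
eef_rot: [-179.9, -0.0, -84.6]
contact_force: [0.8, -0.8, 0.1]
gripper_width: 0.0878
gripper_force: 0.0
time_s: 3.25
tcp_pos: [0.5024, -0.0027, 0.3313]
eef_rot: [-180.0, 0.0, -84.7]
contact_force: [0.0, 0.9, 0.8]
gripper_width: 0.0875
gripper_force: 0.0
now [ 0.5024 -0.0027  0.3313] [-180.     0.   -84.7] shift [-0.019  0.014  0.009] spin -0.0006 (deg 0.2 )
```

View pics/w1.png

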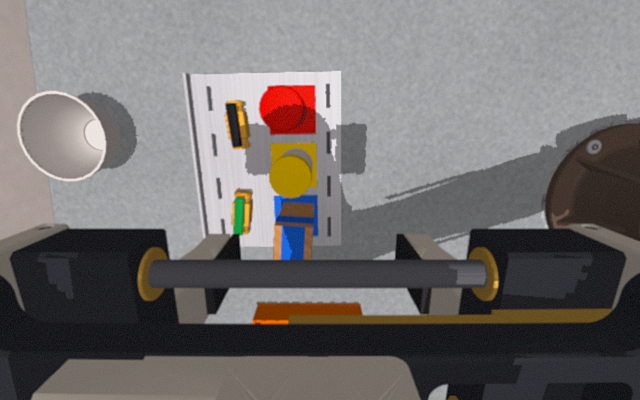

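The wrist picture shows the tin cap at (283,108) on the red plate, the jar lid at (290,172), the green handle at (240,212), the black valve at (236,123) and part of the carton at (293,235). The gripper covers the bottom half of the frame. I'll shift 90 mm along +y for a second view.

```bash
python3 -m inch '-.3 0 0 0 1;-.3 0 0 0 1;0 0 0 0 1;0 0 0 0 1;0 0 0 0 1;0 0 0 0 1;0 0 0 0 1;0 0 0 0 1' && python3 - <<'E'
from h import *
c=capture("wrist");np.save("w2.npy",c,allow_pickle=True)
a=c["color"][40:240,140:400];w=np.load("w1.npy",allow_pickle=True).item()["color"][40:240,140:400]
cv2.imwrite("pics/w2.png",cv2.resize(np.hstack([w,a]),(800,308),interpolation=cv2.INTER_CUBIC))
E
```

```text
time_s: 4.3
tcp_pos: [0.4944, 0.0877, 0.331]
eef_rot: [-180.0, 0.0, -84.7]
contact_force: [0.2, -1.1, 0.3]
gripper_width: 0.0878
gripper_force: 0.0
```

View pics/w2.png

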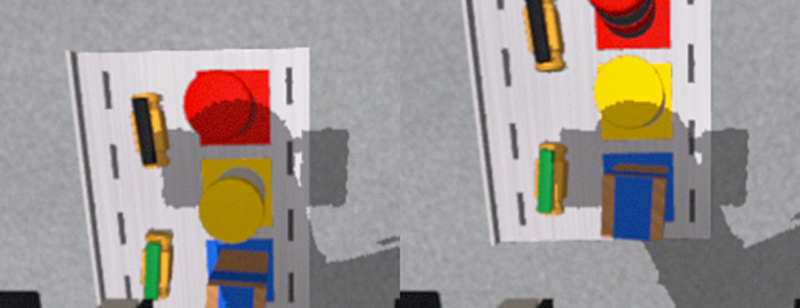

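The two crops show every plate with its front corners free. The lids and both handles are clear in at least one view, and the green handle is fully visible in the right crop at about (545,178). Next I'll work out corners, lid circles and handles from these two views.

```bash
cat > meas.py <<'E'
from h import *
W=[np.load(f"w{i}.npy",allow_pickle=True).item() for i in (1,2)]
HSV["yellow"]=[((20,120,50),(36,255,255))];HSV["blue"]=[((100,120,40),(128,255,255))];HSV["green"]=[((45,90,30),(85,255,255))]
def big(c,col):
    m=mask(c,col);m[:, :200]=m[:, :200];m[228:]=0;m[:,:215]=0;m[:,345:]=0
    n,l,s,ce=cv2.connectedComponentsWithStats(m);i=1+np.argmax(s[1:,4]);return l==i
def corners(m):
    v,u=np.nonzero(m);e=lambda f:(u[f],v[f])
    s=u+v;d=u-v
    pick=lambda a:np.array([u[a==a.max()].mean(),v[a==a.max()].mean()])
    off=.4
    return dict(TL=pick(-s)-off,TR=pick(d)+[off,-off],BR=pick(s)+off,BL=pick(-d)+[-off,off])
E
python3 - <<'E'
from meas import *
C={}
for col in ("red","yellow","blue"):
    for i,c in enumerate(W):
        m=big(c,col);C[col,i]=k=corners(m)
        print(col,i+1,{n:(p.round(1).tolist(),onz(c,[p],.008)[0,:2].round(4).tolist()) for n,p in k.items()})
    for n in ("TL","TR","BR","BL"):
        P,e=tri(W[0],C[col,0][n],W[1],C[col,1][n]);print("   tri",n,P.round(4),round(e,4))
# handle
for i,c in enumerate(W):
    m=big(c,"green");r=cv2.minAreaRect(np.argwhere(m)[:,::-1].astype(np.float32));print("green",i+1,r,np.argwhere(m).mean(0)[::-1].round(1), onz(c,cv2.boxPoints(r),.046)[:,:2].round(4).tolist())
# lids
for i,c in enumerate(W):
    for ch,nm in ((1,"G"),(2,"R")):
        roi=cv2.resize(c["color"][40:240,240:340,ch],None,fx=4,fy=4,interpolation=cv2.INTER_CUBIC)
        H=cv2.HoughCircles(roi,cv2.HOUGH_GRADIENT_ALT,1.5,60,param1=80,param2=.7,minRadius=60,maxRadius=115)
        print(i+1,nm,None if H is None else [(round(x/4+240,1),round(y/4+40,1),round(r/4,1)) for x,y,r in H[0]])
E
```

```text
red 1 {'TL': ([268.1, 86.1], [0.5879, -0.1148]), 'TR': ([314.4, 85.6], [0.5187, -0.1218]), 'BR': ([315.4, 132.4], [0.5111, -0.0536]), 'BL': ([269.6, 133.4], [0.5821, -0.0455])}
red 2 {'TL': ([263.6, -0.4], [0.5921, -0.1385]), 'TR': ([314.4, 17.6], [0.5189, -0.1224]), 'BR': ([315.4, 70.4], [0.5111, -0.0527]), 'BL': ([267.6, 71.4], [0.5816, -0.0448])}
   tri TL [ 0.5723 -0.1059  0.1087] 0.0016
   tri TR [ 0.5187 -0.1215  0.0113] 0.0001
   tri BR [ 0.5111 -0.0534  0.0034] 0.0001
   tri BL [ 0.5825 -0.0453  0.004 ] 0.0005
yellow 1 {'TL': ([271.1, 143.1], [0.579, -0.0308]), 'TR': ([315.4, 142.6], [0.5097, -0.038]), 'BR': ([316.4, 186.4], [0.5017, 0.0319]), 'BL': ([275.1, 190.9], [0.5684, 0.0457])}
yellow 2 {'TL': ([268.6, 81.6], [0.5793, -0.0308]), 'TR': ([315.4, 80.6], [0.5098, -0.0386]), 'BR': ([316.4, 129.4], [0.5017, 0.032]), 'BL': ([270.6, 130.4], [0.5725, 0.0401])}
   tri TL [ 0.5792 -0.0308  0.0077] 0.0003
   tri TR [ 0.5097 -0.0382  0.0112] 0.0001
   tri BR [0.5017 0.032  0.0076] 0.0001
   tri BL [0.5664 0.0385 0.0384] 0.0033
blue 1 {'TL': ([273.6, 195.6], [0.5705, 0.0538]), 'TR':
[... 295 characters left out ...]
  tri TL [0.5705 0.0541 0.007 ] 0.0002
   tri TR [0.5004 0.0461 0.0063] 0.0
   tri BR [ 0.4912  0.1339 -0.0784] 0.0009
   tri BL [ 0.6104  0.2552 -0.4382] 0.0149
green 1 ((238.77874755859375, 212.53114318847656), (8.633096694946289, 29.296573638916016), 2.2906100749969482) [238.7 212.4] [[0.6248, 0.1001], [0.6239, 0.0526], [0.6108, 0.0519], [0.6113, 0.0994]]
green 2 ((234.44639587402344, 157.07232666015625), (9.188522338867188, 40.149845123291016), 2.862405300140381) [234.4 157.2] [[0.6254, 0.1116], [0.6235, 0.0526], [0.6103, 0.052], [0.6117, 0.111]]
1 G None
1 R [(np.float32(280.1), np.float32(106.4), np.float32(22.9))]
2 G None
2 R [(np.float32(289.5), np.float32(102.6), np.float32(22.3))]
```

```bash
python3 -m inch '-.32 0 0 0 1;-.32 0 0 0 1;0 0 0 0 1;0 0 0 0 1;0 0 0 0 1;0 0 0 0 1;0 0 0 0 1;0 0 0 0 1' && python3 - <<'E'
from meas import *
c=capture("wrist");np.save("w3.npy",c,allow_pickle=True)
w=[x["color"][60:230,225:345] for x in (*W,c)]
cv2.imwrite("pics/w3.png",cv2.resize(np.hstack(w),(792,374),interpolation=cv2.INTER_CUBIC))
for i,x in enumerate((*W,c)):
    for ch in (1,2):
        roi=cv2.resize(x["color"][20:240,240:340,ch],None,fx=4,fy=4,interpolation=cv2.INTER_CUBIC)
        H=cv2.HoughCircles(roi,cv2.HOUGH_GRADIENT_ALT,1.5,40,param1=40,param2=.5,minRadius=70,maxRadius=105)
        if H is not None:
          for a,b,r in H[0]: print(i+1,ch,(round(a/4+240,1),round(b/4+20,1),round(r/4,1)),onz(x,[(a/4+240,b/4+20)],.122)[0,:2].round(4))
E
```

```text
time_s: 5.35
tcp_pos: [0.4854, 0.1832, 0.331]
eef_rot: [-180.0, 0.0, -84.7]
contact_force: [0.9, 0.9, -0.1]
gripper_width: 0.088
gripper_force: 0.0
1 1 (np.float32(291.4), np.float32(178.2), np.float32(20.9)) [ 5.352e-01 -2.000e-04]
1 2 (np.float32(281.2), np.float32(110.0), np.float32(23.8)) [ 0.5526 -0.0799]
1 2 (np.float32(292.1), np.float32(177.5), np.float32(24.1)) [ 0.5344 -0.0012]
1 2 (np.float32(281.2), np.float32(110.0), np.float32(20.8)) [ 0.5526 -0.0799]
2 2 (np.float32(288.0), np.float32(99.5), np.float32(23.2)) [ 0.5375 -0.0019]
2 2 (np.float32(287.6), np.float32(44.0), np.float32(20.1)) [ 0.5419 -0.0604]
3 2 (np.float32(292.5), np.float32(33.5), np.float32(20.4)) [0.5284 0.0242]
```

View pics/w3.png

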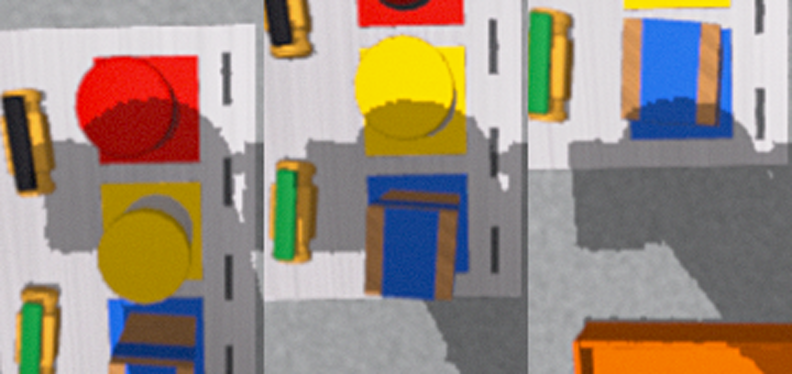

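```bash
python3 - <<'E'
from meas import *
W.append(np.load("w3.npy",allow_pickle=True).item());T=capture("top")
px=lambda q,k:np.array([(q[0]-264*k)/2.2+225,q[1]/2.2+60])
print("jar",tri(W[0],px((145.5,255.5),0),W[1],px((405.5,88),1)))
print("jar z",onz(W[0],[px((145.5,255.5),0)],.122),onz(W[1],[px((405.5,88),1)],.122))
print("tin",onz(W[0],[px((126,107),0)],.122), "with top", tri(W[0],px((126,107),0),T,(366,199)))
p3=[px(q,2) for q in((624,18),(721,25),(715,124),(620,117))];p2=[px(q,1) for q in((367,204),(459,210),(449,298),(365,296))]
A=onz(W[2],p3,.122);print("carton",A.mean(0),A[:,:2].round(4).tolist())
for a,b in zip(p3,p2):print(tri(W[2],a,W[1],b))
d=(A[0]-A[1]+A[3]-A[2]);print("yaw carton",np.degrees(np.arctan2(d[1],d[0])))
g=[px((q),k) for q,k in (((289,213),1),((538,63),2))]
print("green handle",tri(W[1],(234.4,157.1),W[2],g[1]))
E
```

```text
jar (array([ 0.53624248, -0.00177993,  0.11666927]), np.float64(0.0003227847119189923))
jar z [[ 0.53569579 -0.00280744  0.122     ]] [[ 0.53590126 -0.0014868   0.122     ]]
tin [[ 0.55154536 -0.08153322  0.122     ]] with top (array([ 0.55276201, -0.08145772,  0.1140085 ]), np.float64(0.0007964754123796437))
carton [0.52729043 0.08601806 0.122     ] [[0.5527, 0.062], [0.5027, 0.0608], [0.5016, 0.1101], [0.5522, 0.1112]]
(array([0.55334588, 0.06148032, 0.11793155]), np.float64(5.072487341170382e-05))
(array([0.50249781, 0.06013497, 0.11754802]), np.float64(0.000727098205347758))
(array([0.50246236, 0.1101247 , 0.12074953]), np.float64(0.0017614101946840392))
(array([0.5504905 , 0.11115494, 0.12998339]), np.float64(0.0008584123203851658))
yaw carton 1.321150445502089
green handle (array([0.61950313, 0.08224892, 0.03971183]), np.float64(0.00010418922591662302))
```

Everything agrees. Plate spacing measures 85.0 mm, board yaw is 6.2°, and plate tops are at about 0.007. Object tops come out at about 0.12 and the carton at 50×50 mm. I'll start with the tin.

```bash
python3 -m inch '.3 -.0465 0 0 1;.3 -.0465 0 0 1;.3 -.0465 0 0 1;.3 -.0465 0 0 1;.3 -.0465 0 0 1;.3 -.0465 0 0 1;0 0 .2 0 1;0 0 .2 0 1' 30 && python3 -m inch '0 0 .3 0 1;0 0 .3 0 1;0 0 .1 0 1;0 0 0 0 1;0 0 0 0 1;0 0 0 0 1;0 0 0 0 1;0 0 0 0 1' && python3 -c "
from h import *
goto(.552,-.0815,.073,-84.7)"
```

```text
time_s: 6.45
tcp_pos: [0.5523, -0.0822, 0.2702]
eef_rot: [-180.0, 0.0, -84.7]
contact_force: [-0.1, 0.3, -0.2]
gripper_width: 0.0877
gripper_force: 0.0
time_s: 7.45
tcp_pos: [0.5524, -0.0814, 0.1664]
eef_rot: [-180.0, 0.0, -84.6]
contact_force: [0.5, 0.2, 0.2]
gripper_width: 0.0876
gripper_force: 0.0
now [ 0.5524 -0.0814  0.1664] [-180.     0.   -84.6] shift [0.    0.003 0.623] spin 0.0002 (deg -0.1 )
```

```bash
python3 -m inch '0 0 .25 0 1;0 0 .25 0 1;0 0 .12 0 1;0 0 0 0 1;0 0 0 0 0;0 0 0 0 0;0 0 0 0 0;0 0 0 0 0' 30 && python3 -m inch '0 0 0 0 0;0 0 0 0 0;0 0 -.1 0 0;0 0 -.25 0 0;0 0 -.25 0 0;0 0 -.25 0 0;0 0 0 0 0;0 0 0 0 0' && python3 -c "
from h import *
goto(.583,-.333,.2,-84.7)"
```

```text
time_s: 8.45
tcp_pos: [0.5525, -0.0814, 0.0734]
eef_rot: [-179.9, 0.0, -84.6]
contact_force: [2.0, -0.1, 0.7]
gripper_width: 0.0533
gripper_force: 0.5
time_s: 9.45
tcp_pos: [0.5513, -0.0813, 0.1999]
eef_rot: [179.9, 0.0, -84.7]
contact_force: [-0.8, -0.3, -3.5]
gripper_width: 0.0521
gripper_force: 30.0
now [ 0.5513 -0.0813  0.1999] [179.9   0.  -84.7] shift [ 1.69e+00 -5.50e-02 -1.00e-03] spin 0.0001 (deg -0.0 )
```

```bash
python3 -m inch '.12 -.008 0 0 0;.24 -.008 0 0 0;.25 -.008 0 0 0;.25 -.008 0 0 0;.25 -.008 0 0 0;.25 -.008 0 0 0;.22 -.008 0 0 0;.11 0 0 0 0' && python3 -m inch '0 0 .15 0 0;0 0 .25 0 0;0 0 .25 0 0;0 0 .12 0 0;0 0 .06 0 0;0 0 .01 0 0;0 0 0 0 0;0 0 0 0 0' && python3 -c "
from h import *
goto(.583,-.333,.07,-84.7)"
```

```text
time_s: 10.45
tcp_pos: [0.5832, -0.3352, 0.1983]
eef_rot: [179.8, 0.1, -84.8]
contact_force: [-0.6, -0.3, -3.7]
gripper_width: 0.0524
gripper_force: 30.0
time_s: 11.45
tcp_pos: [0.5849, -0.3332, 0.0757]
eef_rot: [-179.9, -0.0, -84.6]
contact_force: [0.2, 0.3, -3.3]
gripper_width: 0.0523
gripper_force: 30.0
now [ 0.5849 -0.3332  0.0757] [-179.9   -0.   -84.6] shift [-0.003  0.012  0.038] spin 0.0002 (deg -0.1 )
```

```bash
python3 -m inch '0 0 .008 0 0;0 0 .008 0 0;0 0 .008 0 0;0 0 0 0 0;0 0 0 0 0;0 0 0 0 0;0 0 0 0 0;0 0 0 0 0' && python3 -m inch '0 0 .007 0 0;0 0 0 0 0;0 0 .007 0 0;0 0 0 0 0;0 0 0 0 0;0 0 0 0 0;0 0 0 0 0;0 0 0 0 0'
```

```text
time_s: 12.45
tcp_pos: [0.5842, -0.3331, 0.0709]
eef_rot: [-180.0, -0.0, -84.6]
contact_force: [0.1, -0.4, -3.3]
gripper_width: 0.0525
gripper_force: 30.0
time_s: 13.45
tcp_pos: [0.5843, -0.333, 0.0688]
eef_rot: [-180.0, -0.0, -84.6]
contact_force: [0.1, 0.7, -2.9]
gripper_width: 0.0524
gripper_force: 30.0
```

```bash
python3 -m inch '0 0 .007 0 0;0 0 0 0 0;0 0 0 0 0;0 0 0 0 0;0 0 0 0 0;0 0 0 0 0;0 0 0 0 0;0 0 0 0 0'  && python3 -c "
from h import *
g=get_state();print(g['contact_force'],g['tcp_pos'])"
```

```text
time_s: 14.45
tcp_pos: [0.5845, -0.3332, 0.0684]
eef_rot: [-180.0, -0.0, -84.6]
contact_force: [-0.9, 0.9, 5.8]
gripper_width: 0.0523
gripper_force: 30.0
[-0.85791164  0.91946045  5.84417442] [ 0.58449017 -0.33322333  0.06839797]
```

```bash
python3 -m inch '0 0 0 0 .8;0 0 0 0 .8;0 0 0 0 .8;0 0 0 0 .8;0 0 -.1 0 .8;0 0 -.3 0 .8;0 0 -.3 0 .8;0 0 -.2 0 .8' && python3 -m inch '-.2 .015 0 0 1;-.29 .015 0 0 1;-.29 .015 0 0 1;-.29 .015 0 0 1;-.29 .015 0 0 1;-.29 .015 0 0 1;-.29 .015 0 0 1;-.29 .013 0 0 1' && python3 -m inch '0 0 .05 0 1;0 0 .05 0 1;0 0 0 0 1;0 0 0 0 1;0 0 0 0 1;0 0 0 0 1;0 0 0 0 1;0 0 0 0 1' && python3 -c "
from h import *
goto(.536,-.002,.073,-84.7)
c=capture('wrist');cv2.imwrite('pics/w4.png',c['color'])"
```

```text
time_s: 15.45
tcp_pos: [0.585, -0.3334, 0.2067]
eef_rot: [-179.8, -0.1, -84.6]
contact_force: [0.4, 0.3, -0.4]
gripper_width: 0.0701
gripper_force: 0.0
time_s: 16.45
tcp_pos: [0.5353, -0.0003, 0.2041]
eef_rot: [-179.9, 0.0, -84.6]
contact_force: [0.2, 0.1, -0.4]
gripper_width: 0.0876
gripper_force: 0.0
time_s: 17.45
tcp_pos: [0.5354, -0.0017, 0.1878]
eef_rot: [-180.0, -0.0, -84.6]
contact_force: [-0.2, -0.4, -0.4]
gripper_width: 0.0875
gripper_force: 0.0
now [ 0.5354 -0.0017  0.1878] [-180.    -0.   -84.6] shift [ 0.003 -0.004  0.765] spin 0.0001 (deg -0.1 )
```

View pics/w4.png

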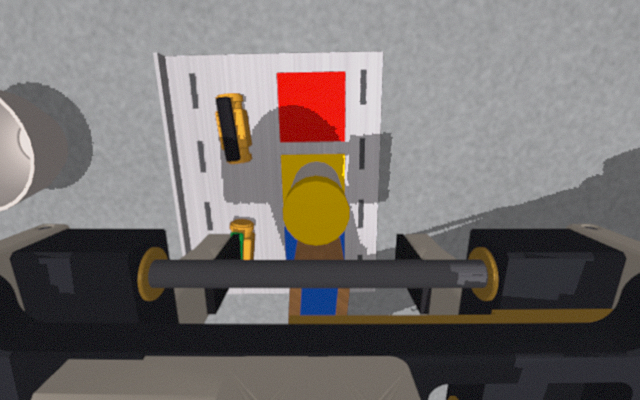

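The jar lid at (317,212) sits centred between the fingers and the red plate is empty. Now I'll grasp the jar and carry it.

```bash
python3 -m inch '0 0 .2 0 1;0 0 .25 0 1;0 0 .2 0 1;0 0 .115 0 1;0 0 0 0 0;0 0 0 0 0;0 0 0 0 0;0 0 0 0 0' 30 && python3 -m inch '0 0 0 0 0;0 0 0 0 0;0 0 -.1 0 0;0 0 -.25 0 0;0 0 -.25 0 0;0 0 -.25 0 0;0 0 0 0 0;0 0 0 0 0' && python3 -c "
from h import *
goto(.489,-.298,.2,-84.7)"
```

```text
time_s: 18.5
tcp_pos: [0.5359, -0.0015, 0.0737]
eef_rot: [-179.9, 0.0, -84.6]
contact_force: [1.6, 0.5, 0.7]
gripper_width: 0.0532
gripper_force: 0.6
time_s: 19.5
tcp_pos: [0.5345, -0.0017, 0.2001]
eef_rot: [179.9, 0.0, -84.7]
contact_force: [0.3, 0.6, -3.9]
gripper_width: 0.0524
gripper_force: 30.0
now [ 0.5345 -0.0017  0.2001] [179.9   0.  -84.7] shift [1.939 0.486 0.   ] spin 0.0001 (deg -0.0 )
```

```bash
python3 -m inch '.13 .032 0 0 0;.25 .063 0 0 0;.28 .07 0 0 0;.28 .07 0 0 0;.28 .07 0 0 0;.28 .07 0 0 0;.28 .07 0 0 0;.16 .041 0 0 0' && python3 -m inch '0 0 .15 0 0;0 0 .25 0 0;0 0 .25 0 0;0 0 .13 0 0;0 0 .05 0 0;0 0 .02 0 0;0 0 .01 0 0;0 0 0 0 0' && python3 -c "
from h import *
goto(.489,-.298,.0685,-84.7)"
```

```text
time_s: 20.5
tcp_pos: [0.4881, -0.3004, 0.199]
eef_rot: [179.8, 0.1, -84.8]
contact_force: [-0.0, 1.3, -1.5]
gripper_width: 0.0525
gripper_force: 30.0
time_s: 21.5
tcp_pos: [0.4903, -0.2983, 0.0721]
eef_rot: [-179.9, -0.0, -84.6]
contact_force: [0.2, 0.3, -2.0]
gripper_width: 0.0524
gripper_force: 30.0
now [ 0.4903 -0.2983  0.0721] [-179.9   -0.   -84.6] shift [-0.003  0.009  0.024] spin 0.0002 (deg -0.1 )
```

```bash
python3 -m inch '0 0 .007 0 0;0 0 .007 0 0;0 0 .005 0 0;0 0 0 0 0;0 0 .004 0 0;0 0 0 0 0;0 0 0 0 0;0 0 0 0 0'
```

```text
time_s: 22.5
tcp_pos: [0.4902, -0.2984, 0.0687]
eef_rot: [-180.0, -0.0, -84.6]
contact_force: [-2.5, 0.9, 5.5]
gripper_width: 0.0523
gripper_force: 30.0
```

```bash
python3 -m inch '0 0 0 0 .8;0 0 0 0 .8;0 0 0 0 .8;0 0 0 0 .8;0 0 -.1 0 .8;0 0 -.3 0 .8;0 0 -.3 0 .8;0 0 -.2 0 .8' && python3 -m inch '-.2 -.04 0 0 1;-.33 -.063 0 0 1;-.333 -.063 0 0 1;-.333 -.063 0 0 1;-.333 -.064 0 0 1;-.333 -.064 0 0 1;-.333 -.063 0 0 1;-.333 -.063 0 0 1' && python3 -m inch '0 0 .05 .011 1;0 0 .05 0 1;0 0 0 0 1;0 0 0 0 1;0 0 0 0 1;0 0 0 0 1;0 0 0 0 1;0 0 0 0 1' && python3 -c "
from h import *
goto(.5273,.086,.073,-88.7)"
```

```text
time_s: 23.5
tcp_pos: [0.4906, -0.2985, 0.2067]
eef_rot: [-179.8, -0.1, -84.6]
contact_force: [0.1, 1.2, -0.7]
gripper_width: 0.0704
gripper_force: 0.0
time_s: 24.5
tcp_pos: [0.5268, 0.0879, 0.2045]
eef_rot: [-179.9, 0.0, -84.6]
contact_force: [1.2, -0.6, 0.2]
gripper_width: 0.0874
gripper_force: 0.0
time_s: 25.5
tcp_pos: [0.5267, 0.0861, 0.188]
eef_rot: [-180.0, 0.0, -88.6]
contact_force: [-0.1, 0.4, 0.5]
gripper_width: 0.0878
gripper_force: 0.0
now [0.5267 0.0861 0.188 ] [-180.     0.   -88.6] shift [ 0.001 -0.004  0.767] spin 0.0003 (deg -0.1 )
```

```bash
python3 -m inch '0 0 .2 0 1;0 0 .25 0 1;0 0 .2 0 1;0 0 .117 0 1;0 0 0 0 0;0 0 0 0 0;0 0 0 0 0;0 0 0 0 0' 30 && python3 -m inch '0 0 0 0 0;0 0 0 0 0;0 0 -.1 0 0;0 0 -.25 0 0;0 0 -.25 0 0;0 0 -.25 0 0;0 0 0 0 0;0 0 0 0 0' && python3 -c "
from h import *
goto(.404,-.352,.2,-88.7)"
```

```text
time_s: 26.5
tcp_pos: [0.5271, 0.0863, 0.0737]
eef_rot: [-179.9, 0.0, -88.6]
contact_force: [0.3, -0.3, 0.2]
gripper_width: 0.0533
gripper_force: 0.0
time_s: 27.5
tcp_pos: [0.5261, 0.086, 0.2002]
eef_rot: [180.0, 0.0, -88.6]
contact_force: [-0.7, 0.6, -1.8]
gripper_width: 0.0498
gripper_force: 30.0
now [0.5261 0.086  0.2002] [180.    0.  -88.6] shift [2.899e+00 8.830e-01 2.000e-03] spin 0.0002 (deg -0.1 )
```

```bash
python3 -m inch '.15 .046 0 0 0;.29 .088 0 0 0;.29 .088 0 0 0;.29 .088 0 0 0;.29 .089 0 0 0;.29 .089 0 0 0;.29 .089 0 0 0;.29 .088 0 0 0' && python3 -m inch '.29 .088 0 0 0;.29 .088 0 0 0;.14 .042 0 0 0;0 0 .1 0 0;0 0 .25 0 0;0 0 .25 0 0;0 0 .1 0 0;0 0 0 0 0' && python3 -c "
from h import *
goto(.404,-.352,.0685,-88.7)"
```

```text
time_s: 28.5
tcp_pos: [0.433, -0.2449, 0.1995]
eef_rot: [179.9, 0.0, -88.6]
contact_force: [1.1, -0.1, -1.2]
gripper_width: 0.0502
gripper_force: 30.0
time_s: 29.5
tcp_pos: [0.4041, -0.3514, 0.0944]
eef_rot: [179.8, 0.1, -88.6]
contact_force: [0.7, 0.0, -1.5]
gripper_width: 0.0495
gripper_force: 30.0
now [ 0.4041 -0.3514  0.0944] [ 1.798e+02  1.000e-01 -8.860e+01] shift [0.004 0.001 0.173] spin 0.0003 (deg -0.1 )
```

```bash
python3 -m inch '0 0 .08 0 0;0 0 .05 0 0;0 0 .02 0 0;0 0 .01 0 0;0 0 .007 0 0;0 0 0 0 0;0 0 0 0 0;0 0 0 0 0' && python3 -m inch '0 0 .004 0 0;0 0 0 0 0;0 0 .003 0 0;0 0 0 0 0;0 0 0 0 0;0 0 0 0 0;0 0 0 0 0;0 0 0 0 0'
```

```text
time_s: 30.5
tcp_pos: [0.405, -0.352, 0.0705]
eef_rot: [-180.0, -0.0, -88.6]
contact_force: [0.1, 0.8, -1.9]
gripper_width: 0.0498
gripper_force: 30.0
time_s: 31.5
tcp_pos: [0.4048, -0.352, 0.0694]
eef_rot: [180.0, 0.0, -88.6]
contact_force: [-0.2, -0.8, -1.2]
gripper_width: 0.0499
gripper_force: 30.0
```

```bash
python3 -m inch '0 0 .004 0 0;0 0 0 0 0;0 0 .003 0 0;0 0 0 0 0;0 0 .003 0 0;0 0 0 0 0;0 0 0 0 0;0 0 0 0 0'
```

```text
time_s: 32.5
tcp_pos: [0.4049, -0.352, 0.0685]
eef_rot: [-180.0, -0.0, -88.6]
contact_force: [-1.9, 2.4, 7.5]
gripper_width: 0.0496
gripper_force: 30.0
```

```bash
python3 -m inch '0 0 0 0 .8;0 0 0 0 .8;0 0 0 0 .8;0 0 0 0 .8;0 0 -.1 0 .8;0 0 -.3 0 .8;0 0 -.3 0 .8;0 0 -.3 0 .8' && python3 -m inch '-.331 -.15 0 0 .6;-.331 -.15 0 0 .6;-.331 -.15 0 0 .6;-.331 -.15 0 0 .6;-.331 -.15 0 0 .6;-.331 -.15 0 0 .6;-.331 -.15 0 0 .6;-.331 -.15 0 0 .6' && python3 -m inch '-.331 -.15 0 0 .6;-.331 -.15 0 0 .6;0 0 0 .0078 .6;0 0 0 0 .6;0 0 0 0 .6;0 0 0 0 .6;0 0 0 0 .6;0 0 0 0 .6' && python3 - <<'E'
from h import *
goto(.618,.082,.02,-91.4)
c=capture("wrist");np.save("w5.npy",c,allow_pickle=True);T=capture("top")
cv2.imwrite("pics/w5.png",np.hstack([c["color"][0:240,100:500],T["color"][120:360,400:560],T["color"][120:360,220:400]]))
b=blobs(c,"green")[0];r=cv2.minAreaRect(np.argwhere(b[2])[:,::-1].astype(np.float32));P=onz(c,cv2.boxPoints(r),.044);print(b[0],r,P.mean(0).round(4),P[:,:2].round(4).tolist())
w2=np.load("w2.npy",allow_pickle=True).item();print(tri(c,r[0],w2,(234.4,157.1)))
E
```

```text
time_s: 33.5
tcp_pos: [0.4047, -0.352, 0.2206]
eef_rot: [-179.9, -0.0, -88.6]
contact_force: [0.1, -0.4, 0.3]
gripper_width: 0.07
gripper_force: 0.0
time_s: 34.5
tcp_pos: [0.5757, 0.0513, 0.2193]
eef_rot: [-179.9, 0.0, -88.6]
contact_force: [0.6, -0.1, 0.1]
gripper_width: 0.053
gripper_force: 0.0
time_s: 35.5
tcp_pos: [0.6177, 0.1495, 0.218]
eef_rot: [-180.0, 0.0, -91.4]
contact_force: [-0.4, 0.4, -1.0]
gripper_width: 0.0525
gripper_force: 0.0
now [0.6177 0.1495 0.218 ] [-180.     0.   -91.4] shift [ 0.45  -0.013  1.32 ] spin -0.0001 (deg 0.0 )
704 ((315.4271240234375, 122.49223327636719), (57.172367095947266, 12.179803848266602), 88.9583740234375) [0.6187 0.0826 0.044 ] [[0.6248, 0.053], [0.6121, 0.0531], [0.6123, 0.1122], [0.6256, 0.1121]]
(array([0.61871455, 0.08190142, 0.04241684]), np.float64(0.00010497037953048934))
```

View pics/w5.png

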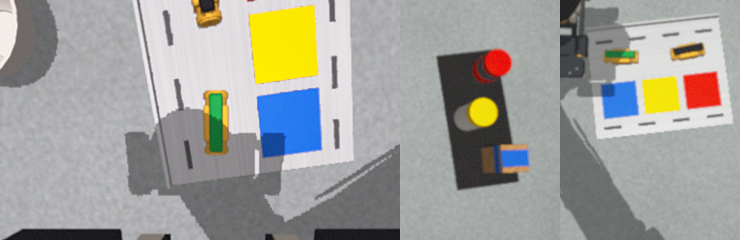

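The wrist crop shows the green handle at about (215,122), centred and square to the row. The top crops show tin, jar and carton standing upright on the mat, with the plates empty. Now the valve.

```bash
python3 -m inch '.225 -.003 0 0 .6;.225 -.004 0 0 .6;0 0 .3 0 .6;0 0 .3 0 .6;0 0 .3 0 .6;0 0 .2 0 .6;0 0 0 0 .6;0 0 0 0 .6' && python3 -m inch '0 0 .15 0 .6;0 0 .08 0 .6;0 0 .04 0 .6;0 0 .02 0 .6;0 0 0 0 .6;0 0 0 0 .6;0 0 0 0 .6;0 0 0 0 .6' && python3 -c "
from h import *
goto(.6187,.082,.007,-91)"
```

```text
time_s: 36.6
tcp_pos: [0.6181, 0.0826, 0.0541]
eef_rot: [-179.9, 0.0, -91.4]
contact_force: [0.0, -0.5, 0.1]
gripper_width: 0.0531
gripper_force: 0.0
time_s: 37.6
tcp_pos: [0.6172, 0.0824, 0.0095]
eef_rot: [-180.0, 0.0, -91.4]
contact_force: [1.2, 0.5, 0.0]
gripper_width: 0.0522
gripper_force: 0.0
now [0.6172 0.0824 0.0095] [-180.     0.   -91.4] shift [ 0.002 -0.01   0.017] spin -0.0012 (deg 0.4 )
```

```bash
python3 -m inch '0 -.01 .013 0 .6;0 0 0 0 .6;0 0 0 0 0;0 0 0 0 0;0 0 0 0 0;0 0 0 0 0;0 0 0 0 0;0 0 0 0 0' 30 && python3 -m inch '0 0 -.1 0 0;0 0 -.2 0 0;0 0 -.25 0 0;0 0 -.25 0 0;0 0 0 0 0;0 0 0 0 0;0 0 0 0 0;0 0 0 0 0' && python3 - <<'E'
from h import *
W=capture("wrist");np.save("w6.npy",W,allow_pickle=True);T=capture("top");S=capture("side")
m=blobs(T,"orange")[0][2].astype(np.uint8);h=cv2.convexHull(cv2.findContours(m,0,1)[0][0]);q=cv2.approxPolyDP(h,6,True)[:,0];print(q.tolist(),onz(T,q,.05).round(4).tolist())
goto(.489,.331,.13,-91)
E
```

```text
time_s: 38.6
tcp_pos: [0.6186, 0.0823, 0.0074]
eef_rot: [180.0, -0.0, -91.4]
contact_force: [-0.6, -0.0, 0.3]
gripper_width: 0.0279
gripper_force: 30.0
time_s: 39.6
tcp_pos: [0.6181, 0.0821, 0.1264]
eef_rot: [179.9, -0.0, -91.4]
contact_force: [0.7, 0.8, -2.6]
gripper_width: 0.0278
gripper_force: 30.0
[[146, 193], [193, 193], [197, 282], [176, 284]] [[0.579, 0.3519, 0.05], [0.5785, 0.2564, 0.05], [0.4031, 0.2425, 0.05], [0.3991, 0.2836, 0.05]]
now [0.6184 0.0822 0.1268] [179.9  -0.  -91.4] shift [-1.637  0.904 -0.021] spin -0.0012 (deg 0.4 )
```

```bash
python3 -m inch '-.12 .066 0 0 0;-.22 .121 0 0 0;-.235 .13 0 0 0;-.235 .13 0 0 0;-.235 .13 0 0 0;-.235 .13 0 0 0;-.235 .13 0 0 0;-.12 .067 0 0 0' && python3 -m inch '0 0 .1 0 0;0 0 .2 0 0;0 0 .25 0 0;0 0 .1 0 0;0 0 .04 0 0;0 0 .02 0 0;0 0 .01 0 0;0 0 0 0 0' && python3 -c "
from h import *
goto(.489,.331,.009,-91)"
```

```text
time_s: 40.75
tcp_pos: [0.4877, 0.3329, 0.1275]
eef_rot: [-180.0, 0.0, -91.3]
contact_force: [-0.7, 0.1, -1.9]
gripper_width: 0.0277
gripper_force: 30.0
time_s: 41.75
tcp_pos: [0.4894, 0.3312, 0.0201]
eef_rot: [-180.0, 0.1, -91.4]
contact_force: [-0.1, -0.2, -3.3]
gripper_width: 0.0279
gripper_force: 30.0
now [0.4894 0.3312 0.0201] [-1.80e+02  1.00e-01 -9.14e+01] shift [0.001 0.003 0.074] spin -0.0011 (deg 0.4 )
```

```bash
python3 -m inch '0 0 .03 0 0;0 0 .02 0 0;0 0 .01 0 0;0 0 .006 0 0;0 0 0 0 0;0 0 0 0 0;0 0 0 0 0;0 0 0 0 0' && python3 -m inch '0 0 .004 0 0;0 0 0 0 0;0 0 .004 0 0;0 0 0 0 0;0 0 0 0 0;0 0 0 0 0;0 0 0 0 0;0 0 0 0 0'
```

```text
time_s: 42.75
tcp_pos: [0.4891, 0.3309, 0.0096]
eef_rot: [-180.0, 0.0, -91.4]
contact_force: [-0.7, -0.6, -2.1]
gripper_width: 0.0278
gripper_force: 30.0
time_s: 43.75
tcp_pos: [0.4891, 0.3309, 0.0083]
eef_rot: [-180.0, 0.0, -91.4]
contact_force: [-0.5, -0.2, -1.5]
gripper_width: 0.0275
gripper_force: 30.0
```

```bash
python3 -m inch '0 0 .004 0 0;0 0 0 0 0;0 0 .003 0 0;0 0 0 0 0;0 0 0 0 0;0 0 0 0 0;0 0 0 0 0;0 0 0 0 0'
```

```text
time_s: 44.75
tcp_pos: [0.4891, 0.3309, 0.0073]
eef_rot: [-180.0, 0.0, -91.4]
contact_force: [-0.5, 1.2, -2.4]
gripper_width: 0.0278
gripper_force: 30.0
```

```bash
python3 -m inch '0 0 .004 0 0;0 0 0 0 0;0 0 0 0 0;0 0 .003 0 0;0 0 0 0 0;0 0 0 0 0;0 0 0 0 0;0 0 0 0 0'
```

```text
time_s: 45.75
tcp_pos: [0.4892, 0.3309, 0.0064]
eef_rot: [-180.0, 0.0, -91.4]
contact_force: [-1.4, -0.5, 4.0]
gripper_width: 0.0282
gripper_force: 30.0
```

```bash
python3 -m inch '0 0 0 0 .6;0 0 0 0 .6;0 0 0 0 .6;0 0 -.1 0 .6;0 0 -.3 0 .6;0 0 -.3 0 .6;0 0 -.3 0 .6;0 0 -.3 0 .6' && python3 -m inch '.38 .0374 0 0 1;.38 .0374 0 0 1;.38 .0374 0 0 1;.38 .0374 0 0 1;.38 .0374 0 0 1;.38 .0374 0 0 1;.38 .0374 0 0 1;.38 .0374 0 0 1' && python3 -m inch '.38 .0374 0 0 1;.38 .0374 0 0 1;.38 .0374 0 0 1;.38 .0374 0 0 1;0 0 0 -.0078 1;0 0 0 0 1;0 0 0 0 1;0 0 0 0 1' && python3 - <<'E'
from h import *
goto(.405,-.352,.0687,-88.6)
T=capture("top");S=capture("side");W=capture("wrist")
cv2.imwrite("pics/s7.png",np.vstack([np.hstack([T["color"][110:310,80:400],S["color"][200:400,320:640]]),np.hstack([S["color"][80:280,200:520],W["color"][40:240,160:480]])]))
E
```

```text
time_s: 46.75
tcp_pos: [0.489, 0.3306, 0.2041]
eef_rot: [-179.9, 0.1, -91.4]
contact_force: [0.9, 0.2, 0.3]
gripper_width: 0.0526
gripper_force: 0.0
time_s: 47.75
tcp_pos: [0.4326, -0.1256, 0.2027]
eef_rot: [-179.9, 0.0, -91.4]
contact_force: [1.0, 0.7, 0.6]
gripper_width: 0.0878
gripper_force: 0.0
time_s: 48.75
tcp_pos: [0.4053, -0.3506, 0.2017]
eef_rot: [-180.0, -0.0, -88.6]
contact_force: [0.3, -0.0, -0.2]
gripper_width: 0.0881
gripper_force: 0.0
now [ 0.4053 -0.3506  0.2017] [-180.    -0.   -88.6] shift [0.009 0.002 0.887] spin 0.0001 (deg -0.0 )
```

View pics/s7.png

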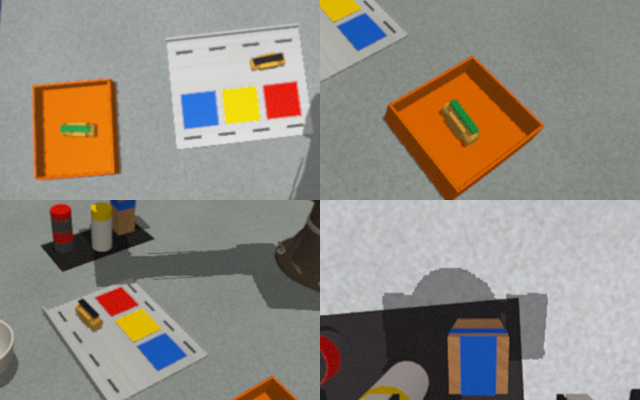

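The valve lies flat, handle up, near the middle of the box at (78,130) in the top crop. The plates are empty and the black valve hasn't moved. I'll grasp the carton and recheck the plate centres from the clear views.

```bash
python3 -m inch '.009 0 .25 0 1;0 0 .25 0 1;0 0 .25 0 1;0 0 .13 0 1;0 0 0 0 1;0 0 0 0 0;0 0 0 0 0;0 0 0 0 0' 30 && python3 -m inch '0 0 0 0 0;0 0 0 0 0;0 0 0 0 0;0 0 -.1 0 0;0 0 -.25 0 0;0 0 -.25 0 0;0 0 -.25 0 0;0 0 0 0 0' && python3 - <<'E'
from h import *
goto(.5317,.0852,.2,-88.6)
T=capture("top");w5=np.load("w5.npy",allow_pickle=True).item();w6=np.load("w6.npy",allow_pickle=True).item()
HSV["yellow"]=[((20,120,50),(36,255,255))];HSV["blue"]=[((100,120,40),(128,255,255))]
for n,c in (("top",T),("w5",w5),("w6",w6)):
  for col in ("red","yellow","blue"):
    for b in blobs(c,col,500)[:2]:
        r=cv2.minAreaRect(np.argwhere(b[2])[:,::-1].astype(np.float32));P=onz(c,cv2.boxPoints(r),.007);print(n,col,b[0],r[0],P.mean(0)[:2].round(4),np.linalg.norm(P-np.roll(P,1,0),axis=1).round(4)[:2])
E
```

```text
time_s: 49.9
tcp_pos: [0.4054, -0.3528, 0.0701]
eef_rot: [-179.9, -0.0, -88.6]
contact_force: [-0.3, -0.5, -0.5]
gripper_width: 0.0634
gripper_force: 0.0
time_s: 50.9
tcp_pos: [0.4065, -0.3535, 0.2006]
eef_rot: [-179.7, -0.2, -88.6]
contact_force: [-0.2, -0.5, -2.4]
gripper_width: 0.0499
gripper_force: 30.0
now [ 0.4065 -0.3535  0.2006] [-179.7   -0.2  -88.6] shift [-2.903 -0.906  0.004] spin 0.0 (deg -0.0 )
top red 1095 (361.67694091796875, 209.9154052734375) [ 0.5498 -0.082 ] [0.0689 0.0687]
top yellow 1168 (320.5792541503906, 214.71339416503906) [0.5403 0.0026] [0.0704 0.0708]
top blue 1137 (279.27435302734375, 219.46951293945312) [0.5308 0.0872] [0.0697 0.07  ]
top blue 759 (48.59901428222656, 109.00990295410156) [0.7801 0.6022] [0.1487 0.2269]
w5 yellow 4532 (384.5049743652344, 44.04949951171875) [5.395e-01 2.000e-04] [0.0745 0.0717]
w5 yellow 2260 (386.47332763671875, 316.5724792480469) [0.524 0.352] [0.0243 0.4836]
w5 blue 3727 (390.361572265625, 122.3923110961914) [0.53   0.0851] [0.0723 0.0729]
w6 red 3820 (398.0985412597656, 22.470075607299805) [ 0.5479 -0.0643] [0.037  0.0714]
w6 yellow 6997 (404.915771484375, 103.36518096923828) [0.5391 0.0008] [0.0751 0.0718]
w6 yellow 2359 (338.9229431152344, 306.3974914550781) [0.5983 0.2033] [0.0428 0.3567]
w6 blue 5243 (408.4258117675781, 193.6273193359375) [0.5317 0.0826] [0.0718 0.0713]
```

```bash
python3 -m inch '-.15 -.047 0 0 0;-.29 -.0905 0 0 0;-.29 -.0905 0 0 0;-.29 -.0905 0 0 0;-.29 -.0905 0 0 0;-.29 -.0905 0 0 0;-.29 -.0905 0 0 0;-.29 -.0905 0 0 0' && python3 -m inch '-.29 -.0905 0 0 0;-.29 -.0905 0 0 0;-.14 -.045 0 0 0;0 0 0 -.0133 0;0 0 .15 0 0;0 0 .25 0 0;0 0 .15 0 0;0 0 0 0 0' && python3 -c "
from h import *
goto(.531,.085,.075,-83.8)"
```

```text
time_s: 51.95
tcp_pos: [0.4984, -0.0219, 0.1957]
eef_rot: [179.9, -0.0, -88.6]
contact_force: [0.9, -0.4, -1.7]
gripper_width: 0.0497
gripper_force: 30.0
time_s: 52.95
tcp_pos: [0.5285, 0.0843, 0.112]
eef_rot: [179.7, -0.1, -83.9]
contact_force: [0.9, -0.6, -0.7]
gripper_width: 0.0501
gripper_force: 30.0
now [0.5285 0.0843 0.112 ] [ 1.797e+02 -1.000e-01 -8.390e+01] shift [-0.003 -0.017  0.247] spin -0.0002 (deg 0.1 )
```

```bash
python3 -m inch '0 -.008 .1 0 0;0 0 .07 0 0;0 0 .03 0 0;0 0 .01 0 0;0 0 0 0 0;0 0 0 0 0;0 0 0 0 0;0 0 0 0 0' && python3 -c "
from h import *
goto(.531,.085,.075,-83.8)"
```

```text
time_s: 53.95
tcp_pos: [0.5316, 0.0857, 0.0829]
eef_rot: [-180.0, 0.0, -83.8]
contact_force: [0.6, 0.6, -0.5]
gripper_width: 0.0504
gripper_force: 30.0
now [0.5316 0.0857 0.0829] [-180.     0.   -83.8] shift [0.004 0.005 0.053] spin -0.0 (deg 0.0 )
```

```bash
python3 -m inch '.002 0 .02 0 0;0 0 .015 0 0;0 0 .008 0 0;0 0 0 0 0;0 0 .004 0 0;0 0 0 0 0;0 0 0 0 0;0 0 0 0 0' && python3 -m inch '0 0 .004 0 0;0 0 0 0 0;0 0 .004 0 0;0 0 0 0 0;0 0 0 0 0;0 0 0 0 0;0 0 0 0 0;0 0 0 0 0'
```

```text
time_s: 54.95
tcp_pos: [0.5316, 0.0854, 0.0757]
eef_rot: [-180.0, 0.0, -83.8]
contact_force: [-0.5, -0.5, -2.0]
gripper_width: 0.0496
gripper_force: 30.0
time_s: 55.95
tcp_pos: [0.5316, 0.0854, 0.0746]
eef_rot: [-180.0, 0.0, -83.8]
contact_force: [-1.9, -0.3, 1.8]
gripper_width: 0.0498
gripper_force: 30.0
```

```bash
python3 -m inch '0 0 .003 0 0;0 0 0 0 .8;0 0 0 0 .8;0 0 0 0 .8;0 0 -.1 0 .9;0 0 -.3 0 1;0 0 -.3 0 1;0 0 -.2 0 1' && python3 -m inch '.2 .044 0 0 1;.33 .0725 0 0 1;.33 .0725 0 0 1;.33 .0725 0 0 1;.33 .0725 0 0 1;.33 .0725 0 0 1;.33 .0725 0 0 1;.334 .072 0 0 1' && python3 -m inch '0 0 .1 0 1;0 0 .1 0 1;0 0 0 0 1;0 0 0 0 1;0 0 0 0 1;0 0 0 0 1;0 0 0 0 1;0 0 0 0 1' && python3 -c "
from h import *
goto(.4902,-.2984,.0687,-84.6)"
```

```text
time_s: 56.95
tcp_pos: [0.5322, 0.0855, 0.2125]
eef_rot: [-179.8, 0.0, -83.8]
contact_force: [-0.8, 0.5, 0.4]
gripper_width: 0.0875
gripper_force: 0.0
time_s: 57.95
tcp_pos: [0.4897, -0.3002, 0.2104]
eef_rot: [-179.9, -0.0, -83.8]
contact_force: [0.3, 0.2, 0.2]
gripper_width: 0.0875
gripper_force: 0.0
time_s: 58.95
tcp_pos: [0.49, -0.2984, 0.1791]
eef_rot: [-180.0, -0.0, -83.8]
contact_force: [0.7, -0.0, 0.2]
gripper_width: 0.0878
gripper_force: 0.0
now [ 0.49   -0.2984  0.1791] [-180.    -0.   -83.8] shift [-0.    -0.001  0.736] spin 0.0022 (deg -0.8 )
```

```bash
python3 -m inch '0 0 .2 0 1;0 0 .25 0 1;0 0 .2 0 1;0 0 .08 0 1;0 0 0 0 1;0 0 0 0 0;0 0 0 0 0;0 0 0 0 0' 30 && python3 -m inch '0 0 0 0 0;0 0 0 0 0;0 0 0 0 0;0 0 -.1 0 0;0 0 -.25 0 0;0 0 -.25 0 0;0 0 -.25 0 0;0 0 0 0 0' && python3 -c "
from h import *
goto(.54,.001,.2,-83.8)"
```

```text
time_s: 59.95
tcp_pos: [0.4904, -0.2985, 0.0703]
eef_rot: [-179.9, -0.0, -83.8]
contact_force: [0.5, 0.6, -0.3]
gripper_width: 0.0634
gripper_force: 0.0
time_s: 60.95
tcp_pos: [0.4915, -0.299, 0.2009]
eef_rot: [-179.7, -0.1, -83.8]
contact_force: [0.3, -0.2, -3.4]
gripper_width: 0.0527
gripper_force: 30.0
now [ 0.4915 -0.299   0.2009] [-1.797e+02 -1.000e-01 -8.380e+01] shift [-1.954 -0.538  0.006] spin -0.0 (deg 0.0 )
```

```bash
python3 -m inch '-.13 -.036 0 0 0;-.26 -.071 0 0 0;-.28 -.078 0 0 0;-.28 -.078 0 0 0;-.28 -.078 0 0 0;-.28 -.078 0 0 0;-.28 -.078 0 0 0;-.164 -.041 0 0 0' && python3 -m inch '0 0 .15 0 0;0 0 .25 0 0;0 0 .25 0 0;0 0 .1 0 0;0 0 .03 0 0;0 0 0 0 0;0 0 0 0 0;0 0 0 0 0' && python3 -c "
from h import *
goto(.54,.001,.0748,-83.8)"
```

```text
time_s: 61.95
tcp_pos: [0.538, 0.0034, 0.1963]
eef_rot: [179.9, 0.0, -83.8]
contact_force: [0.6, 0.2, -2.2]
gripper_width: 0.0525
gripper_force: 30.0
time_s: 62.95
tcp_pos: [0.5392, 0.0018, 0.0809]
eef_rot: [-179.9, 0.0, -83.8]
contact_force: [0.8, 0.0, -2.6]
gripper_width: 0.0527
gripper_force: 30.0
now [0.5392 0.0018 0.0809] [-179.9    0.   -83.8] shift [ 0.006 -0.005  0.041] spin -0.0001 (deg 0.0 )
```

```bash
python3 -m inch '.005 -.003 .015 0 0;0 0 .01 0 0;0 0 .008 0 0;0 0 0 0 0;0 0 .004 0 0;0 0 0 0 0;0 0 0 0 0;0 0 0 0 0' && python3 -m inch '0 0 .003 0 0;0 0 0 0 0;0 0 .003 0 0;0 0 0 0 0;0 0 0 0 0;0 0 0 0 0;0 0 0 0 0;0 0 0 0 0'
```

```text
time_s: 63.95
tcp_pos: [0.5393, 0.0009, 0.0748]
eef_rot: [-180.0, -0.0, -83.8]
contact_force: [-0.8, 0.1, 5.6]
gripper_width: 0.0523
gripper_force: 30.0
time_s: 64.95
tcp_pos: [0.5395, 0.0009, 0.0747]
eef_rot: [-180.0, -0.0, -83.8]
contact_force: [-4.6, -0.2, 14.2]
gripper_width: 0.0525
gripper_force: 30.0
```

```bash
python3 -m inch '0 0 -.005 0 0;0 0 0 0 .8;0 0 0 0 .8;0 0 0 0 .8;0 0 -.1 0 .9;0 0 -.3 0 1;0 0 -.3 0 1;0 0 -.2 0 1' && python3 -m inch '.18 -.004 0 0 1;.29 -.007 0 0 1;.295 -.008 0 0 1;.295 -.008 0 0 1;.295 -.008 0 0 1;.295 -.008 0 0 1;.295 -.008 0 0 1;.302 -.007 0 0 1' && python3 -m inch '0 0 .1 0 1;0 0 .1 0 1;0 0 0 0 1;0 0 0 0 1;0 0 0 0 1;0 0 0 0 1;0 0 0 0 1;0 0 0 0 1' && python3 -c "
from h import *
goto(.5845,-.3332,.0695,-83.8)"
```

```text
time_s: 65.95
tcp_pos: [0.5399, 0.001, 0.2128]
eef_rot: [-179.8, 0.0, -83.8]
contact_force: [0.3, 0.1, 0.2]
gripper_width: 0.0873
gripper_force: 0.0
time_s: 66.95
tcp_pos: [0.5843, -0.3347, 0.2106]
eef_rot: [-179.9, -0.0, -83.8]
contact_force: [0.4, 0.9, -0.5]
gripper_width: 0.0875
gripper_force: 0.0
time_s: 67.95
tcp_pos: [0.5841, -0.3332, 0.1794]
eef_rot: [-180.0, 0.0, -83.8]
contact_force: [-0.2, 0.1, 0.4]
gripper_width: 0.0878
gripper_force: 0.0
now [ 0.5841 -0.3332  0.1794] [-180.     0.   -83.8] shift [ 0.    -0.002  0.733] spin -0.0001 (deg 0.0 )
```

```bash
python3 -m inch '0 0 .2 0 1;0 0 .25 0 1;0 0 .2 0 1;0 0 .08 0 1;0 0 0 0 1;0 0 0 0 0;0 0 0 0 0;0 0 0 0 0' 30 && python3 -m inch '0 0 0 0 0;0 0 0 0 0;0 0 0 0 0;0 0 -.1 0 0;0 0 -.25 0 0;0 0 -.25 0 0;0 0 -.25 0 0;0 0 0 0 0' && python3 -c "
from h import *
goto(.5498,-.0835,.2,-83.8)"
```

```text
time_s: 68.95
tcp_pos: [0.5845, -0.3333, 0.0707]
eef_rot: [-179.9, -0.0, -83.8]
contact_force: [0.2, 1.0, -0.2]
gripper_width: 0.0629
gripper_force: 0.0
time_s: 69.95
tcp_pos: [0.5856, -0.3339, 0.2016]
eef_rot: [-179.7, -0.2, -83.8]
contact_force: [0.4, -0.2, -3.4]
gripper_width: 0.0522
gripper_force: 30.0
now [ 0.5856 -0.3339  0.2016] [-179.7   -0.2  -83.8] shift [-1.685  0.057  0.01 ] spin -0.0 (deg 0.0 )
```

```bash
python3 -m inch '-.12 .004 0 0 0;-.22 .007 0 0 0;-.245 .008 0 0 0;-.245 .008 0 0 0;-.245 .008 0 0 0;-.245 .008 0 0 0;-.23 .008 0 0 0;-.135 .006 0 0 0' && python3 -m inch '0 0 .15 0 0;0 0 .25 0 0;0 0 .25 0 0;0 0 .1 0 0;0 0 .03 0 0;0 0 0 0 0;0 0 0 0 0;0 0 0 0 0' && python3 -c "
from h import *
goto(.5498,-.0835,.0752,-83.8)"
```

```text
time_s: 70.95
tcp_pos: [0.5467, -0.0808, 0.196]
eef_rot: [179.8, 0.0, -83.8]
contact_force: [-0.3, -0.1, -3.3]
gripper_width: 0.0523
gripper_force: 30.0
time_s: 71.95
tcp_pos: [0.5489, -0.0828, 0.0812]
eef_rot: [-179.9, 0.0, -83.8]
contact_force: [-0.2, 0.3, -3.1]
gripper_width: 0.0525
gripper_force: 30.0
now [ 0.5489 -0.0828  0.0812] [-179.9    0.   -83.8] shift [ 0.005 -0.005  0.04 ] spin -0.0001 (deg 0.0 )
```

```bash
python3 -m inch '.005 -.003 .015 0 0;0 0 .01 0 0;0 0 .008 0 0;0 0 0 0 0;0 0 .003 0 0;0 0 0 0 0;0 0 0 0 0;0 0 0 0 0'
```

```text
time_s: 72.95
tcp_pos: [0.549, -0.0836, 0.0752]
eef_rot: [-180.0, -0.0, -83.8]
contact_force: [-1.2, 0.1, 2.2]
gripper_width: 0.0523
gripper_force: 30.0
```

```bash
python3 -m inch '0 0 .002 0 0;0 0 0 0 .8;0 0 0 0 .8;0 0 0 0 .8;0 0 -.1 0 .9;0 0 -.3 0 1;0 0 -.3 0 1;0 0 -.2 0 1' && python3 -m inch '-.3 .044 -.2 0 1;-.3 .044 -.2 0 1;-.3 .044 -.2 0 1;-.3 .044 -.2 0 1;-.3 .044 0 0 1;0 0 0 0 1;0 0 0 0 1;0 0 0 0 1' && python3 - <<'E'
from h import *
c=capture("wrist");np.save("w8.npy",c,allow_pickle=True);S=capture("side")
print(get_state()["tcp_pos"])
cv2.imwrite("pics/w8.png",np.hstack([cv2.resize(c["color"][20:240,200:400],None,fx=2,fy=2,interpolation=cv2.INTER_CUBIC),cv2.resize(S["color"][110:330,220:420],None,fx=2,fy=2,interpolation=cv2.INTER_CUBIC)]))
E
```

```text
time_s: 73.95
tcp_pos: [0.5497, -0.0836, 0.2132]
eef_rot: [-179.8, -0.0, -83.8]
contact_force: [0.2, 0.5, 0.7]
gripper_width: 0.0876
gripper_force: 0.0
time_s: 74.95
tcp_pos: [0.492, 0.1357, 0.3298]
eef_rot: [180.0, -0.0, -83.9]
contact_force: [-0.2, 0.4, -0.3]
gripper_width: 0.0874
gripper_force: 0.0
[0.49209001 0.13570714 0.32963145]
```

View pics/w8.png

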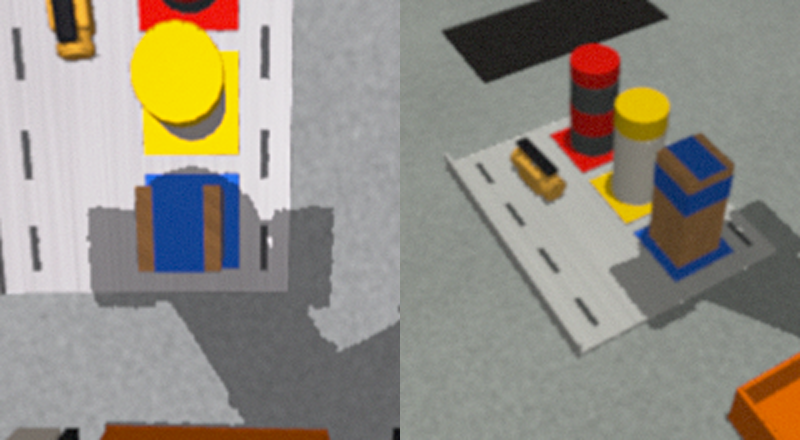

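The wrist crop shows the jar lid at (178,68) over the yellow plate and the carton top at (179,229) over the blue one. In the side crop all three stand upright on plates of their own colour. I'll put numbers on the centring.

```bash
python3 - <<'E'
from h import *
c=np.load("w8.npy",allow_pickle=True).item()
print("jar",onz(c,[(288.7,54)],.122)[0,:2],"want .540 .001")
print("carton",onz(c,[(289.5,134.5)],.122)[0,:2],onz(c,np.array([(136,186),(222,185),(222,271),(137,271)])/2+[200,20],.122)[:,:2].round(4).tolist(),"want .531 .0853")
E
```

```text
jar [ 0.53944764 -0.00138387] want .540 .001
carton [0.53124098 0.08603668] [[0.5582, 0.0642], [0.5084, 0.0583], [0.5033, 0.108], [0.5544, 0.1135]] want .531 .0853
```

```bash
python3 -m inch '.3 0 0 0 1;.3 0 0 0 1;.3 0 0 0 1;0 0 0 0 1;0 0 0 0 1;0 0 0 0 1;0 0 0 0 1;0 0 0 0 1' && python3 - <<'E'
from h import *
c=capture("wrist");np.save("w9.npy",c,allow_pickle=True)
cv2.imwrite("pics/w9.png",cv2.resize(c["color"][60:240,220:380],None,fx=3,fy=3,interpolation=cv2.INTER_CUBIC))
E
```

```text
time_s: 76.05
tcp_pos: [0.5065, 0.0029, 0.3296]
eef_rot: [-180.0, 0.0, -83.8]
contact_force: [0.2, -0.4, -0.6]
gripper_width: 0.0876
gripper_force: 0.0
```

View pics/w9.png

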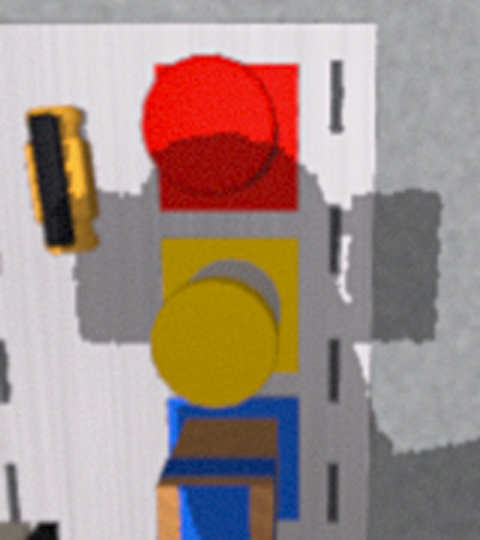

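The tin cap circle is at (210,124) and the jar lid at (215,342), each over its own plate. The black valve is where it was.

```bash
python3 - <<'E'
from h import *
c=np.load("w9.npy",allow_pickle=True).item()
p=onz(c,[(290,101.3),(291.7,174)],.122)[:,:2];print(p.round(4),"want tin .5498 -.0835, jar .540 .001")
if np.abs(p-[[.5498,-.0835],[.540,.001]]).max()<.006: print(close_job())
E
```

```text
[[ 5.484e-01 -8.410e-02]
 [ 5.390e-01  3.000e-04]] want tin .5498 -.0835, jar .540 .001
the job is handed in; nothing more can be done
None
```

The job is done and handed in at about 76 s: the green valve lies flat, handle up, in the order box; the jar, tin and carton stand upright within about 3 mm of the middle of their own plates; and the black valve was left alone.

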